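# Start a timed tracing session

## Task

Start a timed tracing session at the drawing desk with light presses of the fingertips: first press the light pad's round key fully down, then the square key of the lamp's switch box, then the long bar key on top of the timer. Each key stays down once pressed. Press gently, leave the light pad's other, oblong key alone, and do not pick up or shift the switch box, the timer or anything else on the desk.

Things in the scene. Friction and masses are not known exactly. Their poses are not given: they have to be found in the camera images.
- light_pad: Flat black tracing light pad fixed to the desk, 210 (x) x 260 (y) x 14 mm, with a white luminous panel and a small sketch on it. Origin: centre of its underside; x points away from the robot, y to the left along its long side, z up. A round and an oblong key stand on the strip along its edge nearest the robot.
- pad_key_top (a point): Centre of the top face of the light pad's round key, light grey, 26 mm across, at the pad's near left (80 mm towards the robot and 90 mm to the left of the pad's centre). The top starts 28 mm above the desk, 14 mm above the pad. Soft rubber cap: gives up to 4.5 mm, 4 N per mm, and springs back; sinks with the key. z up, x and y as the pad. Fully down it stands 6 mm proud.
- dim_key_top (a point): Centre of the top face of the light pad's other key, an oblong 14 (x) x 42 (y) mm light grey key at the pad's near right (80 mm towards the robot, 85 mm to the right of the pad's centre), of the same height, travel and resistance as the round key. Not to be pressed.
- lamp_box: Switch box of the desk lamp: loose aluminium box 80 x 80 x 34 mm, 0.4 to 0.75 kg, with a square key in the middle of its top. Origin: centre of its underside, z up.
- lamp_key_top (a point): Centre of the top face of the square key, light grey, 28 x 28 mm, in the middle of the switch box's top. It starts 48 mm above the desk, 14 mm above the box. Soft rubber cap: gives up to 4.5 mm, 4 N per mm, and springs back; sinks with the key. z up, x and y as the box. Fully down it stands 6 mm proud.
- timer: Desk timer: loose white box 60 (x) x 110 (y) x 30 mm, 0.35 to 0.7 kg, a dark window in its face towards the robot, with a long bar key on top. Origin: centre of its underside, z up, y along its long side.
- timer_key_top (a point): Centre of the top face of the long bar key, light grey, 16 (x) x 66 (y) mm, in the middle of the timer's top. It starts 44 mm above the desk, 14 mm above the timer. Soft rubber cap: gives up to 4.5 mm, 4 N per mm, and springs back; sinks with the key. z up, x and y as the timer. Fully down it stands 6 mm proud.
- pad_key (a joint): Travel of the light pad's round key under its rubber cap, metres, straight down: 0 to 0.0015 at the start (out), 0.008 fully down, at a stop. It moves against about 3 N of friction, has no return spring, and stays where it is left. Pressing on at the stop squeezes the cap, so the force climbs gradually.
- dim_key (a joint): Travel of the light pad's oblong key under its rubber cap, metres, straight down: 0 to 0.0015 at the start (out), 0.008 fully down, at a stop. It moves against about 3 N of friction, has no return spring, and stays where it is left. Pressing on at the stop squeezes the cap, so the force climbs gradually.
- lamp_key (a joint): Travel of the switch box's square key under its rubber cap, metres, straight down: 0 to 0.0015 at the start (out), 0.008 fully down, at a stop. It moves against about 3 N of friction, has no return spring, and stays where it is left. Pressing on at the stop squeezes the cap, so the force climbs gradually.
- timer_key (a joint): Travel of the timer's bar key under its rubber cap, metres, straight down: 0 to 0.0015 at the start (out), 0.008 fully down, at a stop. It moves against about 3 N of friction, has no return spring, and stays where it is left. Pressing on at the stop squeezes the cap, so the force climbs gradually.
- tape_roll: Bystander: roll of beige masking tape lying flat, 84 mm across, 25 mm high. Origin: centre of its underside.
- ink_jar: Bystander: glass ink jar with black cap, 56 mm across, 60 mm high. Origin: centre of its underside.
- loupe: Bystander: stand magnifier on the light pad, clear foot and black rim, 58 mm across, 56 mm high. Origin: centre of its underside.
- marker: Bystander: marker pen lying on the light pad's far part, about 13 x 130 x 13 mm, long along its y. Origin: middle of its underside.
- eraser: Bystander: white eraser 22 x 48 x 13 mm lying on the right of the light pad. Origin: centre of its underside.
- sharpener: Bystander: brass pencil sharpener 16 x 26 x 12 mm lying on the light pad between its two keys. Origin: centre of its underside.

How it is judged:
By the outcome, as a careful person would: the job done as asked, in the order asked, and still so for the second after the job is handed in, with the robot touching nothing.
It also fails if it takes over 51 s, if anything falls off the work surface, if the arm or the gripper's body presses on something with over 40 N, if the wrist force passes 120 N, or if a joint passes its speed limit or range.

## Robot

A 7-joint arm with a two-finger parallel gripper is mounted at the origin on the work surface. World frame = base frame: x ahead of the robot, y to its left, z up, the work surface at z = 0. Lengths are in m, angles in rad, forces in N, time in s.
With the tool pointing down it reaches from about 0.4 to 0.85 m from the base axis. Payload 10.4 kg.
Tool frame: the origin (TCP) lies between the finger pads; the fingertips stand ahead of it and the grasp point (between the pads) lies 3 mm ahead of it (r.tips_ahead is the z of the fingertips in the tool frame, in m); z points along the fingers, y is the line along which they close (so a half turn about z gives the same grasp; the last joint's range is limited). The gripper opens to 87 mm and grips with 3 to 60 N. Pads are 19 mm wide; open, the fingers measure 117 mm over their backs; the gripper's body (75 mm by 190 mm) begins 51 mm behind the grasp point.
Start: joints at [1.3, 0.332, -0.065, 1.46, 0.022, 1.35, -0.088], TCP at [0.153, -0.606, 0.245] pointing down, gripper open.
Joint ranges: [-2.6, 2.6], [-0.5, 2.12], [-1.47, 1.34], [0.16, 2.42], [-1.27, 4.41], [0.06, 2.06], [-2.6, 2.6]. Speed limits (rad/s): [2.22, 2.22, 2.79, 2.79, 3.14, 3.14, 3.14].

## Interface

Orientations are given as a unit quaternion [x, y, z, w].
In Python, from bench import telemetry, camera, get_calibration, r gives the robot as it stands.
- The arm moves only by the tool drive_tool, never from a script. Its argument "series" is one flat list of numbers, 7 for each row, row after row: the turn, a rotation vector about the tool's x, y, z in units of 5 degrees (1.0 is 5 degrees), then the shift along the tool's x, y, z in units of 40 mm (1.0 is 40 mm), then the opening, from -1 (shut) to 1 (fully open). A call has 1 to 10 rows; each row is the pose to reach, as a shift and turn from the pose commanded when the call began, along the tool's axes at that moment; what a row does not reach only later rows make up. A row lasts 1/12 s, in which the tool goes at most 41.7 mm and 7.16 degrees, less where a joint would pass 70% of its speed; a pose out of reach is approached as far as the arm can. A call with a gripper value outside its range is refused whole. The fingers move at their own pace and stop on an object; "grip_force" is the grip in N (left out, the last holds). Time passes only in rows, so rows that repeat a pose let the fingers close. It gives the time, the measured TCP pose, the force, the opening and the grip force at its end, in the units of the state.
- telemetry.read_state(): the state, without advancing time (a new reading comes with each control period).
- camera(name): name is "scene" or "side" or "wrist"; returns the picture (400x640x3 uint8, red, green, blue); there is no depth.
- get_calibration(name): a dict with "fovy" (degrees; the focal length in pixels is half the picture's height over the tangent of half this angle, whatever the lens; pixels are square), "cx", "cy" (the principal point, pixels), "xyz" and "rotation" of the camera in the world. Camera axes: x right, y up, looking along -z (the intrinsics and any distortion apply to the point x, -y, -z); pixel columns grow to the right and rows downward; lengths in m; the calibration is good to about 2 mm. A picture is of the moment at which its call begins: read the wrist's pose just before it. get_calibration takes no time and is no camera call; for the wrist camera it gives the pose at the moment of the call.
- r.close_job(): hands the job in; it is judged then, once.
The state is a dict: "time": time; "joint_positions": joint angles; "joint_vel": joint speeds; "joint_torque": joint torques, N m; "ee_pos": TCP position; "eef_rot": TCP orientation; "ft_force": force on the tool from outside, world axes, zero at the start; "torque": the same for the moment, N m; "width": finger opening in m; "grip_force": force on a finger pad.
Only numpy, scipy, OpenCV 4.12 (cv2) and the standard library are available. Lean on these libraries where they do the work, as an engineer would, in place of code of your own. Each camera call takes 0.05 s, during which the arm holds its last target. There are 200 camera calls.

## Working session

There is one attempt and no reset: what is moved stays moved. The work goes in short steps, Python scripts to look and compute and a tool call to move; the robot and the scene stay as the last step left them, time stands still between calls to the robot, and variables do not carry over. Pictures are saved under pics/ and viewed, at most 10 in all, crops included, and the job is handed in when it is done.

Besides the shell and the picture viewer there is one more tool, called as a command line: name --argument value ..., lists and objects as JSON in quotes. drive_tool: Moves the arm, as the interface text tells. Its arguments: {"type":"object","properties":{"series":{"type":"array"},"grip_force":{"type":"number"}},"required":["series"]}

```bash
ls; mkdir -p pics; python3 - <<'E'
from bench import telemetry, camera, get_calibration, r
import cv2
s=telemetry.read_state(); print(s); print(r.tips_ahead)
for n in("scene","side"):
    c=get_calibration(n); print(n,c)
    cv2.imwrite(f"pics/{n}0.png",camera(n)[:,:,::-1])
print(get_calibration("wrist"))
E
```

```text
pics
{'time': 0.0, 'joint_positions': array([ 1.30037584,  0.33291051, -0.06470776,  1.46094227,  0.0216296 ,
        1.34986727, -0.08846815]), 'joint_vel': array([ 0.00057111, -0.00200336, -0.00227427,  0.0016971 ,  0.00010691,
        0.00080382, -0.00032107]), 'joint_torque': array([-1.25611703e-03, -6.23250747e+01,  2.38309923e-02, -3.89898705e+01,
       -6.14478788e-02,  3.97861702e-02,  1.50107771e-04]), 'ee_pos': array([ 0.15321391, -0.60557185,  0.24372935]), 'eef_rot': array([ 9.92328567e-01,  1.23626468e-01, -1.33178877e-04, -7.02914169e-04]), 'ft_force': array([-0.32588585,  0.75836242, -0.46869989]), 'torque': array([ 0.00876988, -0.01193646,  0.05227626]), 'grip_force': 0.0, 'width': 0.0864137002492808}
0.022
scene {'fovy': 44.959322204549515, 'cx': 319.0776690442855, 'cy': 196.30240362407918, 'xyz': array([1.27312607, 0.01308709, 0.73647541]), 'rotation': array([0.28355582, 0.29183017, 0.65319666, 0.63856509])}
side {'fovy': 52.4956358236917, 'cx': 313.70857659847877, 'cy': 197.73381481578616, 'xyz': array([0.08367065, 0.58546218, 0.50933377]), 'rotation': array([-0.15302356,  0.46756291,  0.8192026 , -0.29474704])}
{'fovy': 67.78814960207085, 'cx': 325.08460832333884, 'cy': 190.5187574302512, 'xyz': array([ 0.23003576, -0.58618068,  0.3838008 ]), 'rotation': array([-0.11404215,  0.09012193, -0.60750304,  0.78090491])}
```

View pics/scene0.png

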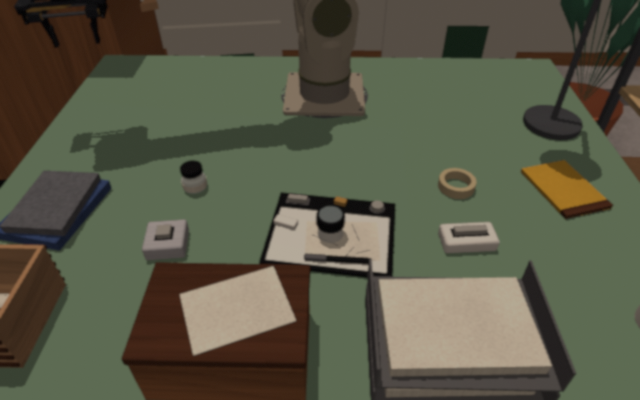

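View pics/side0.png

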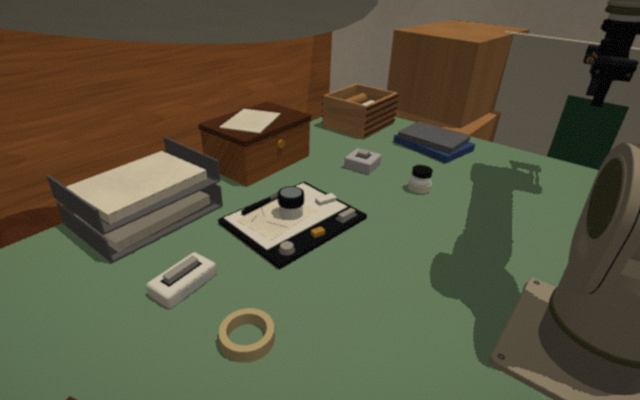

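The scene view has the round key at about (377,208), the lamp key at (163,231) and the timer bar at (470,230). In the side view they are at (287,247), (364,155) and (182,268). Next I cast rays for these.

```bash
cat > h.py <<'E'
import numpy as np, cv2
from scipy.spatial.transform import Rotation as R
from bench import telemetry, camera, get_calibration, r
def ray(c,uv):
    f=200/np.tan(np.radians(c["fovy"])/2)
    d=np.array([(uv[0]-c["cx"])/f,-(uv[1]-c["cy"])/f,-1.])
    return c["xyz"],R.from_quat(c["rotation"]).apply(d)
def onz(c,uv,z):
    o,d=ray(c,uv); return o+d*(z-o[2])/d[2]
def tool(p,yaw_y=None):
    "shift in tool units from current pose so that TCP goes to p"
    s=telemetry.read_state(); q=R.from_quat(s["eef_rot"])
    print("tool x axis deg",np.degrees(np.arctan2(*q.apply([1,0,0])[[1,0]])),"tilt z",q.apply([0,0,1]).round(4),s["ee_pos"].round(4),"t",s["time"],"F",s["ft_force"].round(2))
    return (q.inv().apply(np.asarray(p)-s["ee_pos"])/.04).round(3)
E
python3 - <<'E'
from h import *
px={"pad":((377,207),(287,246),.027),"lamp":((163,230),(364,154),.047),"timer":((470,230),(182,268),.043),
"dim":((298,199),(347,215),.027)}
for k,(a,b,z) in px.items():
    print(k,onz(get_calibration("scene"),a,z).round(3),onz(get_calibration("side"),b,z).round(3))
print(get_calibration("scene").keys())
print(tool([.5,-.3,.2]))
for n in("scene","side"):
    i=cv2.imread(f"pics/{n}0.png")
    cr=[i[v-30:v+30,u-40:u+40] for u,v in [px[k][0 if n=="scene" else 1] for k in("pad","lamp","timer")]]
    cr=[cv2.resize(c,None,fx=5,fy=5) for c in cr]
    if n=="scene": rows=cr
    else: pass
E
```

```text
pad [0.516 0.118 0.027] [0.502 0.127 0.027]
lamp [ 0.613 -0.313  0.047] [ 0.596 -0.289  0.047]
timer [0.596 0.296 0.043] [0.583 0.304 0.043]
dim [ 0.495 -0.053  0.027] [ 0.476 -0.037  0.027]
dict_keys(['fovy', 'cx', 'cy', 'xyz', 'rotation'])
tool x axis deg 14.19564874581488 tilt z [-4.0e-04  1.2e-03 -1.0e+00] [ 0.1532 -0.6056  0.2439] t 0.1 F [-0.15  0.3  -1.01]
[10.279 -5.279  1.102]
```

drive_tool --series '[0,0,1.4,1,-0.5,0.3,-1,0,0,2.8,2,-1,0.6,-1,0,0,2.8,3,-1.5,0.6,-1,0,0,2.8,4,-2,0.6,-1,0,0,2.8,5,-2.5,0.6,-1,0,0,2.8,6,-3,0.6,-1,0,0,2.8,7,-3.5,0.6,-1,0,0,2.8,8,-4,0.6,-1,0,0,2.8,8.5,-4.5,0.6,-1,0,0,2.8,8.5,-4.5,0.6,-1]' --grip_force 10

```text
time: 0.93
ee_pos: [0.4432, -0.3419, 0.2204]
eef_rot: [1.0, 0.006, 0.001, -0.001]
ft_force: [0.7, 1.1, 0.4]
width: 0.0282
grip_force: 0.0
```

```bash
python3 - <<'E'
from h import *
print(tool([.5,.1,.22]))
c=get_calibration("wrist");print(c["xyz"])
cv2.imwrite("pics/w1.png",camera("wrist")[:,:,::-1])
for uv in((0,0),(640,0),(0,400),(640,400),(320,200)): print(uv,onz(c,uv,0).round(3))
E
```

```text
tool x axis deg 0.6305632087949967 tilt z [ 0.0014  0.0023 -1.    ] [ 0.4432 -0.3419  0.2204] t 0.9333 F [0.71 1.07 0.37]
[  1.542 -11.031   0.037]
[ 0.5221862  -0.34119477  0.36046087]
(0, 0) [0.622 0.007 0.   ]
(640, 0) [ 0.629 -0.672  0.   ]
(0, 400) [ 0.056  0.178 -0.   ]
(640, 400) [ 0.072 -0.847  0.   ]
(320, 200) [ 0.402 -0.335  0.   ]
```

View pics/w1.png

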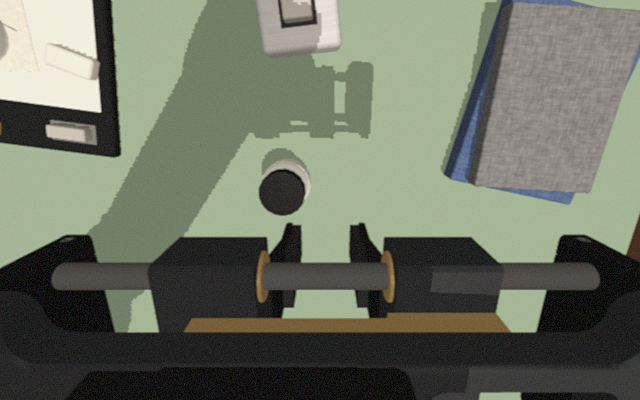

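The wrist view shows the lamp box at the top centre, about (297,10), the ink jar at (285,190), and the pad with its oblong key at (70,132). Next I go over the round key.

drive_tool --series '[0,0,0,0.1,-1,0,-1,0,0,0,0.2,-2,0,-1,0,0,0,0.3,-3,0,-1,0,0,0,0.4,-4,0,-1,0,0,0,0.4,-5,0,-1,0,0,0,0.4,-6,0,-1,0,0,0,0.4,-7,0,-1,0,0,0,0.4,-8,0,-1,0,0,0,0.4,-9,0,-1,0,0,0,0.4,-10,0,-1]'

```text
time: 1.82
ee_pos: [0.4528, 0.0534, 0.2205]
eef_rot: [1.0, 0.001, 0.0, 0.0]
ft_force: [0.8, -0.2, 0.3]
width: 0.0004
grip_force: 0.0
```

drive_tool --series '[0,0,0,0.1,-0.7,0.3,-1,0,0,0,0.2,-1.4,0.6,-1,0,0,0,0.2,-1.4,1,-1,0,0,0,0.2,-1.4,1,-1,0,0,0,0.2,-1.4,1,-1]'

```text
time: 2.23
ee_pos: [0.4607, 0.1072, 0.18]
eef_rot: [1.0, 0.002, -0.001, 0.0]
ft_force: [0.1, -1.4, -0.3]
width: 0.0002
grip_force: 0.0
```

```bash
python3 - <<'E'
from h import *
print(tool([.51,.12,.1]),telemetry.read_state()["width"])
c=get_calibration("wrist");print(c["xyz"])
cv2.imwrite("pics/w2.png",camera("wrist")[:,:,::-1])
E
```

```text
tool x axis deg 0.18149783214605703 tilt z [-2.1e-03 -5.0e-04 -1.0e+00] [0.4607 0.1072 0.18  ] t 2.2333 F [ 0.08 -1.43 -0.27]
[ 1.238 -0.316  1.997] 0.0002122228534276664
[0.54017193 0.10765258 0.31977807]
```

View pics/w2.png

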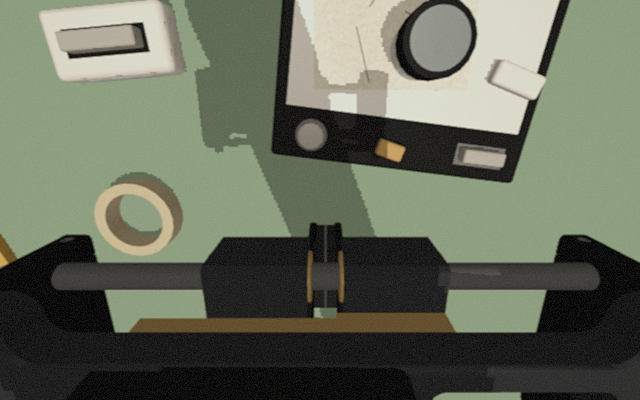

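The round key is at (311,134), the oblong one at (481,157) and the timer bar at (101,39).

```bash
python3 - <<'E'
from h import *
c=get_calibration("wrist")
i=cv2.imread("pics/w2.png")
g=cv2.cvtColor(i,cv2.COLOR_BGR2GRAY)[112:155,288:333]
m=((g>75)*255).astype(np.uint8); n,l,st,ce=cv2.connectedComponentsWithStats(m)
for k in range(1,n):
    if st[k][4]>60: print(st[k],ce[k]+[288,112])
p=onz(c,(311,134),.0275);print("pad",p,onz(c,(481,157),.0275),"timer",onz(c,(101,39),.0435))
for (a,b) in(((59,43),(134,31)),): print(onz(c,a,.0435),onz(c,b,.0435))
print(tool([p[0],p[1],.06]))
E
```

```text
[  8   7  30  31 731] [310.54856361 134.24897401]
pad [0.50962397 0.12112674 0.0275    ] [ 0.48745992 -0.0476629   0.0275    ] timer [0.59002806 0.29663302 0.0435    ]
[0.58687736 0.33286644 0.0435    ] [0.5961632  0.26767547 0.0435    ]
tool x axis deg 0.12035774661576196 tilt z [-6.e-04 -4.e-04 -1.e+00] [0.4613 0.1069 0.1808] t 2.2833 F [-0.34 -0.19  0.47]
[ 1.211 -0.354  3.018]
```

drive_tool --series '[0,0,0,0.6,-0.2,0.6,-1,0,0,0,1.2,-0.35,1.3,-1,0,0,0,1.2,-0.35,2,-1,0,0,0,1.2,-0.35,2.5,-1,0,0,0,1.2,-0.35,2.75,-1,0,0,0,1.2,-0.35,2.75,-1,0,0,0,1.2,-0.35,2.75,-1]'

```text
time: 2.87
ee_pos: [0.5097, 0.1216, 0.0716]
eef_rot: [1.0, 0.001, 0.0, 0.0]
ft_force: [-0.9, -0.6, 0.8]
width: 0.0005
grip_force: 0.0
```

```bash
python3 - <<'E'
from h import *
print(tool([.51,.121,.05]))
cv2.imwrite("pics/w3.png",np.hstack([cv2.resize(camera("wrist")[100:300,220:420,::-1],(400,400)),cv2.resize(camera("side")[180:280,237:337,::-1],(400,400))]))
E
```

```text
tool x axis deg 0.1363097662370851 tilt z [ 7.e-04 -3.e-04 -1.e+00] [0.5097 0.1216 0.0716] t 2.8667 F [-0.87 -0.62  0.83]
[0.007 0.015 0.539]
```

View pics/w3.png

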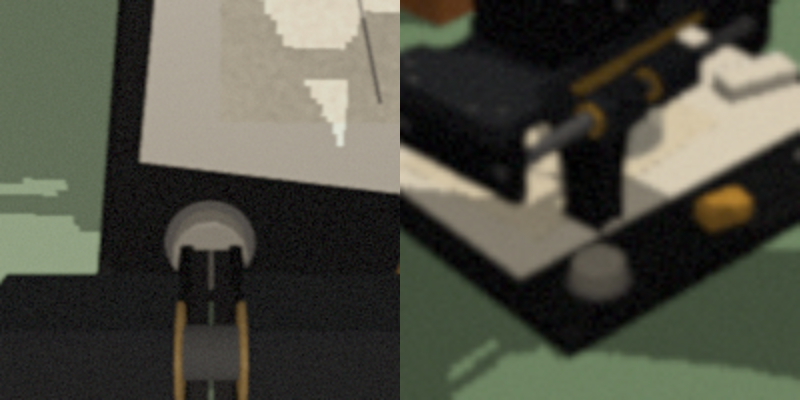

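Left of the picture, the closed tips are in line with the round key at about (210,240). The side view at right shows them above it, so I press.

drive_tool --series '[0,0,0,0,0,0.3,-1,0,0,0,0,0,0.5,-1,0,0,0,0,0,0.57,-1,0,0,0,0,0,0.62,-1,0,0,0,0,0,0.66,-1,0,0,0,0,0,0.7,-1,0,0,0,0,0,0.7,-1,0,0,0,0,0,0.7,-1]'

```text
time: 3.63
ee_pos: [0.5092, 0.1222, 0.0426]
eef_rot: [1.0, 0.002, 0.0, 0.0]
ft_force: [-0.4, -1.2, 1.4]
width: 0.0005
grip_force: 0.7
```

drive_tool --series '[0,0,0,0,0,0.02,-1,0,0,0,0,0,0.035,-1,0,0,0,0,0,0.05,-1,0,0,0,0,0,0.05,-1]'

```text
time: 3.97
ee_pos: [0.5093, 0.1223, 0.0408]
eef_rot: [1.0, 0.002, 0.0, 0.0]
ft_force: [-2.0, -1.7, 6.4]
width: 0.0005
grip_force: 3.3
```

drive_tool --series '[0,0,0,0,0,0.015,-1,0,0,0,0,0,0.025,-1,0,0,0,0,0,0.025,-1]'

```text
time: 4.22
ee_pos: [0.5093, 0.1223, 0.04]
eef_rot: [1.0, 0.002, 0.0, 0.0]
ft_force: [-3.3, -2.2, 9.1]
width: 0.0007
grip_force: 4.7
```

Force rises by about 4 N/mm, so the key is at its stop. I lift and go to the lamp box.

drive_tool --series '[0,0,0,0,0,-0.7,-1,0,0,0,0,0,-1.6,-1,0,0,0,0,0,-2.6,-1,0,0,0,0.2,0.7,-3.3,-1,0,0,0,0.4,1.6,-3.6,-1,0,0,0,0.6,2.6,-3.6,-1,0,0,0,0.8,3.6,-3.6,-1,0,0,0,1,4.6,-3.6,-1,0,0,0,1,5.6,-3.6,-1,0,0,0,1,6.6,-3.6,-1]'

```text
time: 5.05
ee_pos: [0.5501, -0.1432, 0.1834]
eef_rot: [1.0, 0.002, 0.0, -0.0]
ft_force: [0.3, 0.4, -0.8]
width: 0.0004
grip_force: 0.0
```

drive_tool --series '[0,0,0,0,1,0,-1,0,0,0,0,2,0,-1,0,0,0,0,3,0,-1,0,0,0,0,4,0,-1,0,0,0,0,4,0,-1,0,0,0,0,4,0,-1]'

```text
time: 5.55
ee_pos: [0.5497, -0.3044, 0.1826]
eef_rot: [1.0, -0.001, -0.0, -0.0]
ft_force: [0.5, 1.0, -0.3]
width: 0.0005
grip_force: 0.0
```

```bash
python3 - <<'E'
from h import *
print(tool([.605,-.3,.09]))
cv2.imwrite("pics/w4.png",camera("wrist")[:,:,::-1])
E
```

```text
tool x axis deg -0.05877845610232992 tilt z [-7.e-04  3.e-04 -1.e+00] [ 0.5497 -0.3044  0.1826] t 5.55 F [ 0.47  1.03 -0.29]
[ 1.383 -0.111  2.315]
```

View pics/w4.png

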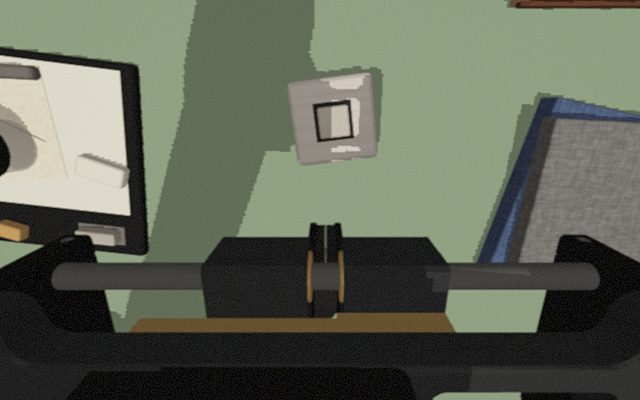

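The lamp key's top is centred at about (334,121); the box is turned about 7 degrees.

```bash
python3 - <<'E'
from h import *
c=get_calibration("wrist")
i=cv2.imread("pics/w4.png")
g=cv2.cvtColor(i,cv2.COLOR_BGR2GRAY)[98:144,311:357]
m=((g>95)*255).astype(np.uint8); n,l,st,ce=cv2.connectedComponentsWithStats(m)
for k in range(1,n):
    if st[k][4]>60: print(st[k],ce[k]+[311,98])
p=onz(c,(334,121),.0475);print(p)
print(tool([p[0],p[1],.09]))
E
```

```text
[  0   0  46  46 684] [335.05701754 120.30555556]
[  6   7  34  34 955] [333.83979058 121.31099476]
[ 0.61246258 -0.30917078  0.0475    ]
tool x axis deg 0.13562701175556927 tilt z [-2.0e-04  1.1e-03 -1.0e+00] [ 0.5505 -0.3018  0.1829] t 5.6 F [0.82 1.01 0.5 ]
[1.549 0.19  2.322]
```

drive_tool --series '[0,0,0,0.8,0.1,0.6,-1,0,0,0,1.55,0.18,1.2,-1,0,0,0,1.55,0.18,1.9,-1,0,0,0,1.55,0.18,2.25,-1,0,0,0,1.55,0.18,2.25,-1,0,0,0,1.55,0.18,2.25,-1]'

```text
time: 6.1
ee_pos: [0.6122, -0.3078, 0.0938]
eef_rot: [1.0, 0.002, -0.0, -0.0]
ft_force: [0.3, -0.6, -0.1]
width: 0.0004
grip_force: 0.0
```

```bash
python3 - <<'E'
from h import *
print(tool([.6125,-.309,.09]))
cv2.imwrite("pics/w5.png",np.hstack([cv2.resize(camera("wrist")[100:300,220:420,::-1],(400,400)),cv2.resize(camera("side")[105:205,314:414,::-1],(400,400))]))
E
```

```text
tool x axis deg 0.24841243939175084 tilt z [-8.e-04  5.e-04 -1.e+00] [ 0.6122 -0.3078  0.0938] t 6.1 F [ 0.25 -0.64 -0.09]
[0.007 0.03  0.096]
```

View pics/w5.png

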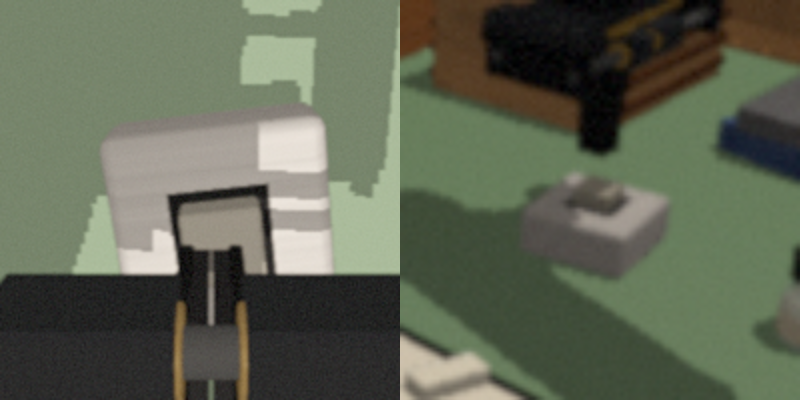

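The tips sit about 3 mm left of the key's middle (key column 222, tips 211). I shift right a little while going down, then press.

drive_tool --series '[0,0,0,0,0.08,0.2,-1,0,0,0,0,0.08,0.4,-1,0,0,0,0,0.08,0.5,-1,0,0,0,0,0.08,0.58,-1,0,0,0,0,0.08,0.65,-1,0,0,0,0,0.08,0.7,-1,0,0,0,0,0.08,0.75,-1,0,0,0,0,0.08,0.78,-1,0,0,0,0,0.08,0.78,-1]'

```text
time: 6.95
ee_pos: [0.6126, -0.3119, 0.0622]
eef_rot: [1.0, 0.002, -0.0, 0.0]
ft_force: [-1.5, 0.3, 2.1]
width: 0.0004
grip_force: 1.1
```

drive_tool --series '[0,0,0,0,0,0.02,-1,0,0,0,0,0,0.035,-1,0,0,0,0,0,0.045,-1,0,0,0,0,0,0.045,-1]'

```text
time: 7.28
ee_pos: [0.6128, -0.3119, 0.061]
eef_rot: [1.0, 0.002, 0.0, 0.0]
ft_force: [-3.5, 0.3, 5.4]
width: 0.0006
grip_force: 3.0
```

drive_tool --series '[0,0,0,0,0,0.015,-1,0,0,0,0,0,0.025,-1,0,0,0,0,0,0.025,-1]'

```text
time: 7.53
ee_pos: [0.6129, -0.3119, 0.0604]
eef_rot: [1.0, 0.002, 0.0, 0.0]
ft_force: [-3.6, -0.2, 8.7]
width: 0.0007
grip_force: 4.2
```

Force is climbing at the stop here too. On to the timer.

drive_tool --series '[0,0,0,0,0,-0.6,-1,0,0,0,0,0,-1.4,-1,0,0,0,0,0,-2.3,-1,0,0,0,-0.3,-0.7,-3,-1,0,0,0,-0.6,-1.6,-3,-1,0,0,0,-0.9,-2.5,-3,-1,0,0,0,-1.2,-3.4,-3,-1,0,0,0,-1.5,-4.3,-3,-1,0,0,0,-1.7,-5.2,-3,-1,0,0,0,-1.7,-6.2,-3,-1]'

```text
time: 8.37
ee_pos: [0.5425, -0.0633, 0.1797]
eef_rot: [1.0, 0.001, 0.0, 0.001]
ft_force: [1.9, -1.1, -0.1]
width: 0.0008
grip_force: 0.0
```

drive_tool --series '[0,0,0,0,-1,0,-1,0,0,0,0,-2,0,-1,0,0,0,0,-3,0,-1,0,0,0,0,-4,0,-1,0,0,0,0,-5,0,-1,0,0,0,0,-6,0,-1,0,0,0,0,-7,0,-1,0,0,0,0,-8,0,-1,0,0,0,0,-9,0,-1,0,0,0,0,-9,0,-1]'

```text
time: 9.2
ee_pos: [0.539, 0.3058, 0.1797]
eef_rot: [1.0, 0.007, -0.001, -0.003]
ft_force: [-0.6, 0.3, 0.9]
width: 0.0005
grip_force: 0.0
```

drive_tool --series '[0,0,0,0,0,0,-1,0,0,0,0,0,0,-1]'

```text
time: 9.37
ee_pos: [0.5425, 0.296, 0.1792]
eef_rot: [1.0, 0.002, -0.0, 0.0]
ft_force: [0.6, -0.4, 0.3]
width: 0.0004
grip_force: 0.0
```

```bash
python3 - <<'E'
from h import *
print(tool([.592,.298,.09]))
cv2.imwrite("pics/w6.png",camera("wrist")[:,:,::-1])
E
```

```text
tool x axis deg 0.23478433861099007 tilt z [-1.e-04 -2.e-04 -1.e+00] [0.5425 0.296  0.1792] t 9.3667 F [ 0.64 -0.43  0.26]
[ 1.237 -0.045  2.229]
```

View pics/w6.png

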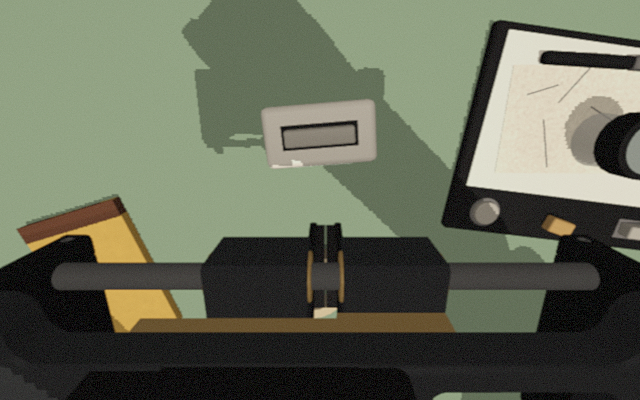

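The bar key's top is centred at about (320,135), turned a few degrees.

```bash
python3 - <<'E'
from h import *
c=get_calibration("wrist")
p=onz(c,(320,135),.0435);print(p)
print(tool([p[0],p[1],.085]))
E
```

```text
[0.59237946 0.30009791 0.0435    ]
tool x axis deg 0.13707331764607333 tilt z [ 1.e-04 -7.e-04 -1.e+00] [0.543  0.295  0.1793] t 9.4167 F [ 0.6  -0.14  0.37]
[ 1.236 -0.127  2.356]
```

drive_tool --series '[0,0,0,0.6,-0.06,0.6,-1,0,0,0,1.24,-0.1,1.3,-1,0,0,0,1.24,-0.1,2,-1,0,0,0,1.24,-0.1,2.3,-1,0,0,0,1.24,-0.1,2.3,-1,0,0,0,1.24,-0.1,2.3,-1]'

```text
time: 9.92
ee_pos: [0.5919, 0.2996, 0.0881]
eef_rot: [1.0, 0.002, -0.0, 0.0]
ft_force: [-0.3, -0.2, 1.6]
width: 0.0003
grip_force: 0.0
```

```bash
python3 - <<'E'
from h import *
print(tool([.5925,.3,.0567]))
cv2.imwrite("pics/w7.png",np.hstack([cv2.resize(camera("wrist")[100:300,220:420,::-1],(400,400)),cv2.resize(camera("side")[205:305,132:232,::-1],(400,400))]))
E
```

```text
tool x axis deg 0.17265201986345613 tilt z [-4.e-04 -1.e-04 -1.e+00] [0.5919 0.2996 0.0881] t 9.9167 F [-0.25 -0.22  1.59]
[ 0.016 -0.009  0.786]
```

View pics/w7.png

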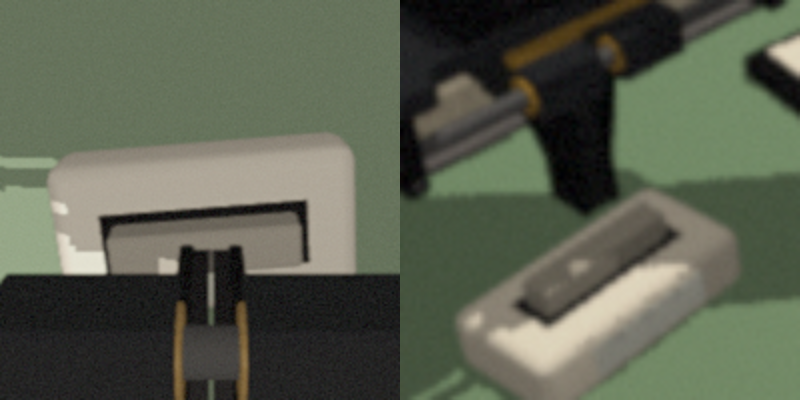

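The tips (columns 180–242) are over the bar's middle (105–302). I check the x alignment from the bar's middle row, about 241 in the crop.

```bash
python3 - <<'E'
from h import *
c=get_calibration("wrist")
for v in(215,241,268): print(onz(c,(220+205/2,100+v/2),.0435))
E
```

```text
[0.60417675 0.30268948 0.0435    ]
[0.59487534 0.30267671 0.0435    ]
[0.58494856 0.30266307 0.0435    ]
```

drive_tool --series '[0,0,0,0.05,0,0.2,-1,0,0,0,0.05,0,0.4,-1,0,0,0,0.05,0,0.5,-1,0,0,0,0.05,0,0.58,-1,0,0,0,0.05,0,0.65,-1,0,0,0,0.05,0,0.7,-1,0,0,0,0.05,0,0.73,-1,0,0,0,0.05,0,0.73,-1]'

```text
time: 10.68
ee_pos: [0.5941, 0.3, 0.0582]
eef_rot: [1.0, 0.002, -0.0, 0.0]
ft_force: [-0.7, -1.2, 1.9]
width: 0.0005
grip_force: 1.0
```

drive_tool --series '[0,0,0,0,0,0.015,-1,0,0,0,0,0,0.03,-1,0,0,0,0,0,0.04,-1,0,0,0,0,0,0.04,-1]'

```text
time: 11.02
ee_pos: [0.5943, 0.3002, 0.0571]
eef_rot: [1.0, 0.002, 0.0, -0.0]
ft_force: [-2.3, -2.4, 5.7]
width: 0.0008
grip_force: 2.8
```

drive_tool --series '[0,0,0,0,0,0.015,-1,0,0,0,0,0,0.03,-1,0,0,0,0,0,0.03,-1]'

```text
time: 11.27
ee_pos: [0.5943, 0.3002, 0.0562]
eef_rot: [1.0, 0.002, 0.0, 0.0]
ft_force: [-3.4, -3.3, 8.6]
width: 0.0008
grip_force: 4.4
```

drive_tool --series '[0,0,0,0,0,-0.5,-1,0,0,0,0,0,-1.2,-1,0,0,0,0,0,-2,-1,0,0,0,-0.8,0,-2.8,-1,0,0,0,-1.6,0,-3.2,-1,0,0,0,-2,0.8,-3.4,-1,0,0,0,-2,1.6,-3.4,-1,0,0,0,-2,2.2,-3.4,-1,0,0,0,-2,2.2,-3.4,-1,0,0,0,-2,2.2,-3.4,-1]'

```text
time: 12.1
ee_pos: [0.5149, 0.2104, 0.1917]
eef_rot: [1.0, 0.0, 0.001, 0.0]
ft_force: [-0.8, 1.0, 0.0]
width: 0.0006
grip_force: 0.0
```

```bash
python3 - <<'E'
from h import *
print(tool([0,0,0]))
a=camera("scene")[:,:,::-1]; s=camera("side")[:,:,::-1]; w=camera("wrist")[:,:,::-1]
t=[cv2.resize(x,(400,300)) for x in (a[150:300,100:300],a[150:300,340:540],s[120:270,230:430],w[0:225,300:600])]
cv2.imwrite("pics/f.png",np.vstack([np.hstack(t[:2]),np.hstack(t[2:])]))
E
```

```text
tool x axis deg 0.04208543812227147 tilt z [ 1.e-03 -5.e-04 -1.e+00] [0.5149 0.2104 0.1917] t 12.1 F [-0.78  1.    0.01]
[-12.882   5.248   4.781]
```

View pics/f.png

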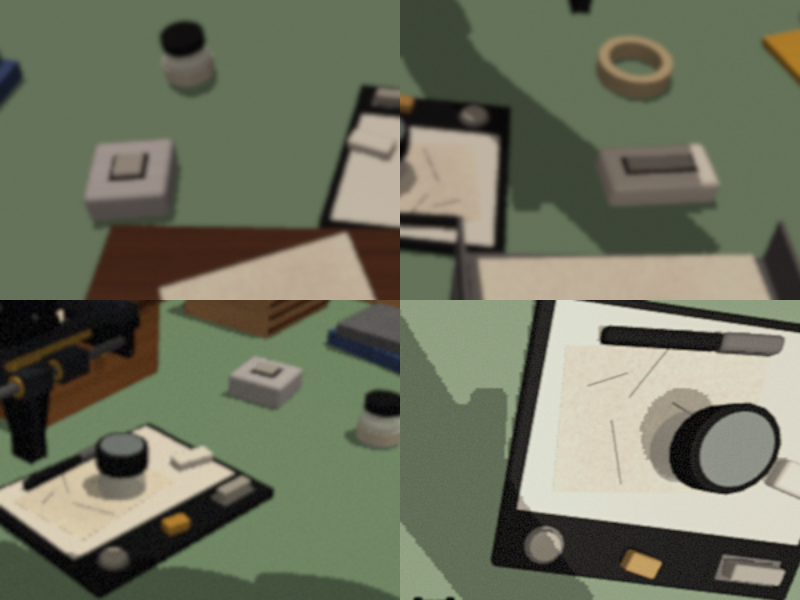

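All three keys now stand low in their wells, the oblong key is still up, nothing has shifted, and the gripper is clear. I hand the job in.

```bash
python3 -c "from bench import r; print(r.close_job())"
```

```text
the job is handed in; nothing more can be done
None
```

I pressed the round, square and bar keys fully down in that order, at about 9 N each in the final readings; the last pictures show nothing shifted and the oblong key untouched, and the job was handed in at about 12 s.

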